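# Pop the hammer case by its hidden finger notch

### The arm

A 6-joint arm with a two-finger parallel gripper is mounted at the origin on the work surface. World frame = base frame: x ahead of the robot, y to its left, z up, the work surface at z = 0. Lengths are in mm, angles in rad, forces in N, time in s.
With the tool pointing down it reaches from about 375 to 750 mm from the base axis. Payload 9 kg.
Tool frame: the origin (TCP) lies midway between the tips of the shut fingers; the grasp point (between the pads) lies 19 mm behind it; z points along the fingers, y is the direction in which the jaws open and shut (so a half turn about z gives the same grasp; the last joint's range is limited). The gripper opens to 85 mm and grips with 20 to 120 N. Pads are 22 mm wide; open, the fingers measure 114 mm over their backs; the gripper's body (76 mm by 85 mm) begins 54 mm behind the grasp point. The pads swing forward as they close: fully open they stand 13 mm farther back than shut.
Start: joints at [0.898, 0.104, 0.097, 1.564, 0, 1.353], TCP at [263.579, 539.039, 231.331] pointing down, gripper open.
Joint ranges: [-2.99, 2.99], [-0.84, 1.86], [-1.1, 1.16], [-1.84, 2.11], [-1.51, 1.56], [-3.14, 3.14]. Speed limits (rad/s): [2.22, 2.22, 2.57, 3.14, 3.14, 3.14].

### API

Orientations are given as [roll, pitch, yaw] about the fixed x, y, z axes, in that order (R = Rz(yaw) Ry(pitch) Rx(roll)).
In Python, from workcell import readout, eyes, order gives the robot as it stands.
- The arm moves only by the tool play_rows, never from a script. Its argument "commands" is a list of rows, each an object with "delta_rot": the turn, a rotation vector about the tool's x, y, z in rad, a list of three; "slide": the shift along the tool's x, y, z in cm, a list of three; "grip": the closure, from 0 (fully open) to 1 (shut). A call has 1 to 5 rows; each row is the pose to reach, as a shift and turn from the pose commanded when the call began, along the tool's axes at that moment; what a row does not reach only later rows make up. A row lasts 1/8 s, in which the tool goes at most 62.5 mm and 10.7 degrees, less where a joint would pass 70% of its speed; a pose out of reach is approached as far as the arm can. A call with a gripper value outside its range is refused whole. The fingers move at their own pace and stop on an object; "newtons" is the grip in N (left out, the last holds). Time passes only in rows, so rows that repeat a pose let the fingers close. It gives the time, the measured TCP pose, the force and the opening at its end, in the units of the state.
- readout.state(): the state, without advancing time (a new reading comes with each control period).
- eyes.snapshot(name): name is "scene" or "side" or "wrist"; returns a dict with "img" (384x512x3 uint8, red, green, blue), "vertical_fov" (degrees; the focal length in pixels is half the picture's height over the tangent of half this angle, whatever the lens; pixels are square), "cx", "cy" (the principal point, pixels), "origin" and "rotation" of the camera in the world. Camera axes: x right, y down, z forward; pixel columns grow to the right and rows downward; lengths in mm; the calibration is good to about 2 mm. A picture is of the moment at which its call begins. There is no depth.
- order.job_done(): hands the job in, once; it reports no verdict.
The state is a dict: "t": time; "joint_positions": joint angles; "joint_vel": joint speeds; "effort": joint torques, N m; "position": TCP position; "ee_rot": TCP orientation; "ft_force": force on the tool from outside, world axes, zero at the start; "ft_torque": the same for the moment, N m; "finger_gap": finger opening in mm.
Only numpy, scipy, OpenCV 4.12 (cv2) and the standard library are available. Lean on these libraries where they do the work, as an engineer would, in place of code of your own. Each camera call takes 0.05 s, during which the arm holds its last target.

### The job

Open the long low cherrywood hammer case by its concealed catch: put a fingertip on the top of its front edge (the long edge nearest the robot) close to either end, slide it along the edge until it comes to the finger notch, and press down the catch plate inside the notch so that the lid springs ajar. Then take the hand clear. Do not lift, tip or shove the case, and leave the other things on the bench undisturbed.

Things in the scene. Friction and masses are not known exactly. Their poses are not given: they have to be found in the camera images.
- case: Low reddish cherrywood case with a pale line inlaid in its lid, standing loose on the bench, 230 mm deep (x), 420 mm long (y), 75 mm high, about 3 kg. Origin: centre of its underside; x points to its hinged back (away from the robot), y runs along the front edge, z up. Top: a front strip 45 mm wide (x = -115 to -70 mm), then the flush lid (x = -69 to 102 mm) between 12 mm end walls.
- front_edge (a point): Middle of the front strip's top face (case x = -92, y = 0, z = 75 mm); axes as the case's. The strip is level, plain and solid but for one square-sided finger notch, 56 mm long in y, cut 32 mm back from the front face, open to front and above. The notch's middle lies anywhere within 60 mm either side of here, along y; no reading gives it: feel for it, or see it from above.
- catch (a joint): Dark steel catch plate on the notch's floor, 12 mm below the strip's top, 52 mm long in y, case x = -109 to -84 mm; it slides straight down on a spring. 0 m at rest, 0.006 m hard down; takes about 2 to 6 N. The lid is let go at about 0.0035 to 0.0045 m. Springs back when released.
- lid (a joint): Sprung lid of the case, hinged along its back: 0 rad shut and latched (reads up to about 0.01), 0.30 rad at its stop, ajar with its front edge about 50 mm up. Once the catch lets go it rises by itself in about a second and stays up.
- hammer: Bystander: pale birch grand hammer head with cream felt crown lying on its cheek, 62 x 26 x 10 mm, in front of the case. Origin: underside, near its middle.
- pliers: Bystander: brass bending pliers lying flat, about 165 mm long (x, jaws to +x), 60 mm wide, 12 mm high, in front of the case. Origin: underside, at the pivot.
- offcut_long: Bystander: spruce soundboard offcut lying flat, 170 x 55 x 10 mm. Origin: centre of its underside.
- offcut_short: Bystander: spruce soundboard offcut lying flat, 100 x 75 x 10 mm. Origin: centre of its underside.
- mug: Bystander: brown-glazed stoneware mug, 80 mm across, 92 mm high, handle to its +y. Origin: centre of its underside.
- weight: Bystander: small brass key weight with a knob, 38 mm across, 40 mm high. Origin: centre of its underside.

How it is judged (in metres and radians):
On the way, in this order (a step that is already met when the one before it is completed fails the run):
1. a fingertip rests on the top of the front edge within 60 mm of one end, the catch still shut (contact force between the fingers and case above 0.3 N and x of the grasp point in the frame of case below -0.06 m and value of joint catch below 0.0015 m and value of joint lid below 0.03 rad and (y of the grasp point in the frame of case above 0.15 m or y of the grasp point in the frame of case below -0.15 m)), for 0.05 s.
2. the fingertip is felt along the edge, touching it farther in (70 to 105 mm from the end), the catch still shut (contact force between the fingers and case above 0.3 N and x of the grasp point in the frame of case below -0.06 m and value of joint catch below 0.0015 m and value of joint lid below 0.03 rad and (y of the grasp point in the frame of case between 0.105 and 0.14 m or y of the grasp point in the frame of case between -0.14 and -0.105 m)), for 0.05 s.
3. the catch plate in the notch is pressed down by the fingertip until the catch lets go (contact force between the fingers and case above 0.5 N and value of joint catch above 0.003 m).
At the end, for the whole second after the job is handed in: The lid stands ajar by itself (over 0.25 rad) and still, the catch plate is let go and sprung back (under 2 mm down), the case stands within 20 mm of where it was, level, and every bystander is within 20 mm of its place (value of joint lid above 0.25 rad and velocity of joint lid below 0.05 rad/s and value of joint catch below 0.002 m and not (distance of case from where it was at the start of the episode above 0.02 m or angle between case's own z axis and vertical above 0.06 rad) and distance of each of hammer, offcut_long, offcut_short, mug, pliers, weight from where it was at the start of the episode below 0.02 m); the robot touches nothing.
It fails at once if the case is lifted, tipped or shoved (over 20 mm or 0.06 rad) (distance of case from where it was at the start of the episode above 0.02 m or angle between case's own z axis and vertical above 0.06 rad).
It fails at once if a bystander is lifted, carried or knocked away (over 20 mm) (distance of any of hammer, offcut_long, offcut_short, mug, pliers, weight from where it was at the start of the episode above 0.02 m).
It also fails if it takes over 56 s, if anything falls off the work surface, if the arm or the gripper's body presses on something with over 40 N, if the wrist force passes 120 N, or if a joint passes its speed limit or range.

## Working session

There is one attempt and no reset: what is moved stays moved. The work goes in short steps, Python scripts to look and compute and a tool call to move; the robot and the scene stay as the last step left them, time stands still between calls to the robot, and variables do not carry over. Pictures are saved under pics/ and viewed, and the job is handed in when it is done.

Besides the shell and the picture viewer there is one more tool, called after ">>>" by a JSON object that holds its "fn" and its "kwargs", one argument or row to a line. play_rows: Moves the arm, as the interface text tells. Its arguments: {"type":"object","properties":{"commands":{"type":"array"},"newtons":{"type":"number"}},"required":["commands"]}

```bash
ls; mkdir -p pics; python3 - <<'E'
from workcell import readout, eyes
import cv2
print(readout.state())
for n in ["scene","side","wrist"]:
    d=eyes.snapshot(n); cv2.imwrite(f"pics/a_{n}.png",d["img"][:,:,::-1]); print(n,d["vertical_fov"],d["cx"],d["cy"],d["origin"],d["rotation"])
E
```

```text
pics
{'t': 0.0, 'joint_positions': array([8.98280164e-01, 1.04716897e-01, 9.64600597e-02, 1.56385621e+00,
       4.86872841e-05, 1.35311755e+00]), 'joint_vel': array([-0.00027981, -0.00073933,  0.00058877,  0.0019463 , -0.00064781,
        0.00065248]), 'effort': array([ 1.57980256e-03, -5.56922507e+01,  5.03651798e+01,  1.65602850e-02,
       -3.67813354e-04, -9.87658467e-06]), 'position': array([263.35498001, 538.7632992 , 230.5069304 ]), 'ee_rot': array([-3.14031752e+00, -3.31901243e-04,  2.68675502e+00]), 'ft_force': array([ 0.11531791,  0.61143785, -0.42645727]), 'ft_torque': array([-0.0028184 ,  0.02357699,  0.0662042 ]), 'finger_gap': 85.30165819615863}
scene 57.20277329406203 249.62127349334025 190.22100891819102 [ 955.8648212  -796.31890456  814.96293729] [-2.24737457  0.00231732  0.52217154]
side 48.72545045660811 253.21815243612286 190.20507747171135 [ 446.85599952 1134.02009547  795.81782401] [-2.14340106  0.00381974 -3.09866576]
wrist 61.86743033579245 254.6688622977532 190.68524940692913 [195.66445157 572.81775065 373.3278305 ] [2.83771698e+00 9.43737709e-04 1.11480472e+00]
```

View pics/a_scene.png

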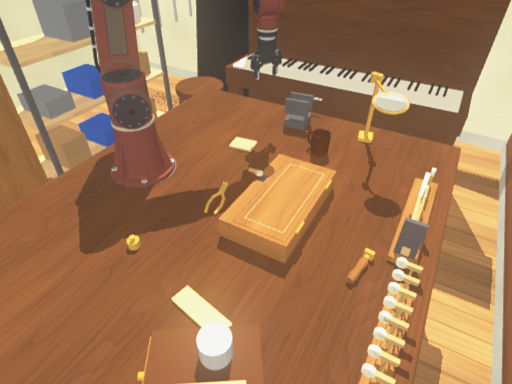

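View pics/a_side.png

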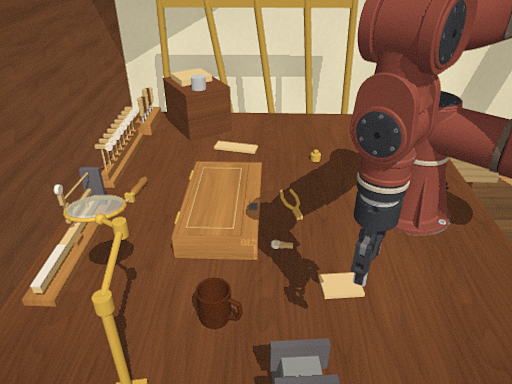

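View pics/a_wrist.png

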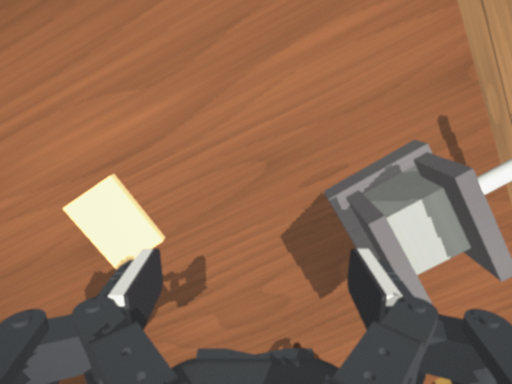

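```bash
python3 - <<'E'
import cv2
s=cv2.imread("pics/a_side.png")[150:270,165:315]; cv2.imwrite("pics/b_side.png",cv2.resize(s,None,fx=5,fy=5,interpolation=cv2.INTER_CUBIC))
s=cv2.imread("pics/a_scene.png")[145:265,200:350]; cv2.imwrite("pics/b_scene.png",cv2.resize(s,None,fx=5,fy=5,interpolation=cv2.INTER_CUBIC))
E
```

```text
(no output)
```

View pics/b_side.png

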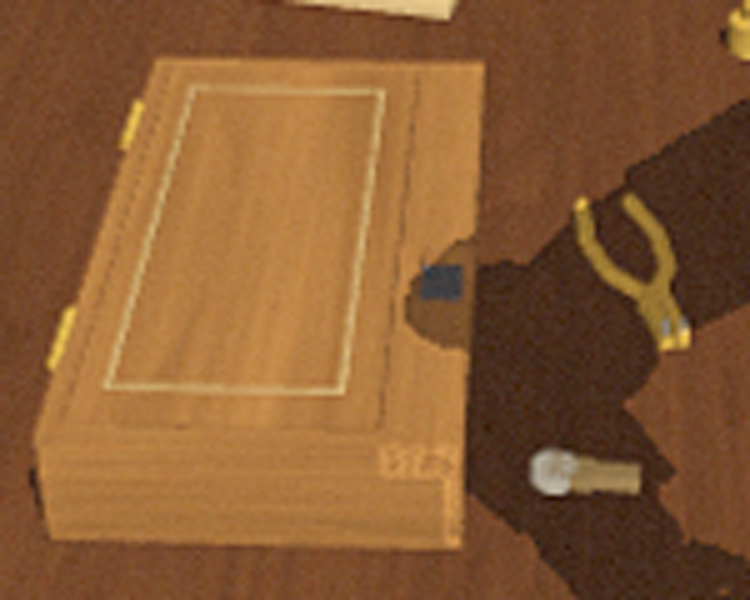

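View pics/b_scene.png

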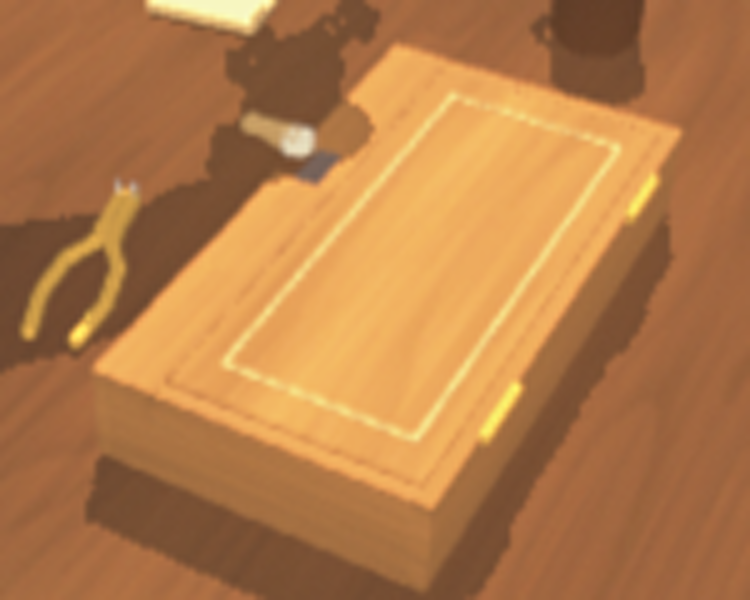

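```bash
cat > h.py <<'E'
import numpy as np
from scipy.spatial.transform import Rotation as R
def ray(d,u,v):
    f=192/np.tan(np.radians(d["vertical_fov"])/2)
    return R.from_euler('xyz',d["rotation"]).as_matrix()@np.array([(u-d["cx"])/f,(v-d["cy"])/f,1])
def onz(d,u,v,z):
    r=ray(d,u,v); o=np.array(d["origin"]); return o+r*(z-o[2])/r[2]
E
python3 - <<'E'
from workcell import eyes
from h import *
P={"side":dict(FN=(262,162.6),FP=(257.4,239.4),BP=(172.6,238),BN=(196,162)),"scene":dict(FN=(219,219),BN=(286.4,246.6),BP=(336.4,171),FP=(279,153.6))}
Z={"side":[(249,206),(257.4,202.4),(257.4,210),(253,206)],"scene":[(264,178.4),(259.5,180),(267,175.8)]}
for n in P:
    d=eyes.snapshot(n); c={k:onz(d,*v,75) for k,v in P[n].items()}
    for k in c: print(n,k,c[k].round(1))
    print("front len",np.linalg.norm(c["FP"]-c["FN"]),"depth",np.linalg.norm(c["FP"]-c["BP"]),np.linalg.norm(c["FN"]-c["BN"]),"yaw",np.degrees(np.arctan2(*(c["FP"]-c["FN"])[:2]))*-1)
    for q in Z[n]: print(" plate",q,onz(d,*q,63).round(1))
    B={"side":dict(hf=(275,244.5),hb=(293,245),plier_tip=(302,219),plier_h=(281,191)),"scene":dict(ham=(248,169.5),ham2=(260,173.5),pt=(224.5,183),pb=(206,211))}[n]
    for k in B: print(k,onz(d,*B[k],8).round(1))
E
```

```text
side FN [ 474.6 -161.8   75. ]
side FP [476.1 257.8  75. ]
side BP [702.9 260.6  75. ]
side BN [ 705.7 -157.7   75. ]
front len 419.54906049260643 depth 226.77824788283087 231.1260920673159 yaw -0.20803320523036867
 plate (249, 206) [507.4  86.7  63. ]
 plate (257.4, 202.4) [482.7  66.6  63. ]
 plate (257.4, 210) [481.3 106.5  63. ]
 plate (253, 206) [495.3  86.3  63. ]
hf [427.7 197.2   8. ]
hb [376.4 197.4   8. ]
plier_tip [344.1  72.2   8. ]
plier_h [407.2 -85.3   8. ]
scene FN [ 483.6 -166.2   75. ]
scene BN [ 709.7 -165.8   75. ]
scene BP [710.7 252.1  75. ]
scene FP [480.7 253.1  75. ]
front len 419.2714340296975 depth 230.0758063714863 226.10217294151272 yaw 0.4066874064017071
 plate (264, 178.4) [498.2  98.1  63. ]
 plate (259.5, 180) [488.8  81.9  63. ]
 plate (267, 175.8) [500.2 117.2  63. ]
ham [382.3 183.9   8. ]
ham2 [436.3 183.8   8. ]
pt [349.5  64.5   8. ]
pb [380.3 -98.2   8. ]
```

>>> {"fn": "play_rows", "kwargs": {
  "commands": [
    {"slide":[-4,-2.2,0],"delta_rot":[0,0,-0.1],"grip":1},
    {"slide":[-8,-4.4,0],"delta_rot":[0,0,-0.2],"grip":1},
    {"slide":[-12,-6.6,0],"delta_rot":[0,0,-0.3],"grip":1},
    {"slide":[-16,-8.8,0],"delta_rot":[0,0,-0.4],"grip":1},
    {"slide":[-20,-11,0],"delta_rot":[0,0,-0.455],"grip":1}
  ],
  "newtons": 40
}}

```text
t: 0.88
position: [395.6, 351.1, 231.3]
ee_rot: [3.141, 0.0, -3.139]
ft_force: [0.8, -0.3, -0.1]
finger_gap: 0.1
```

>>> {"fn": "play_rows", "kwargs": {
  "commands": [
    {"slide":[-3,-4,0],"delta_rot":[0,0,0],"grip":1},
    {"slide":[-6,-8,0],"delta_rot":[0,0,0],"grip":1},
    {"slide":[-9.8,-12,2],"delta_rot":[0,0,0],"grip":1},
    {"slide":[-9.8,-13.2,4],"delta_rot":[0,0,0],"grip":1},
    {"slide":[-9.8,-13.2,5],"delta_rot":[0,0,0],"grip":1}
  ]
}}

```text
t: 1.5
position: [492.7, 219.5, 180.1]
ee_rot: [-3.141, -0.002, 3.14]
ft_force: [-0.3, -0.0, 0.3]
finger_gap: 0.0
```

```bash
python3 - <<'E'
from workcell import readout, eyes
import cv2
print(readout.state())
for n in ["side","wrist","scene"]:
    d=eyes.snapshot(n); i=d["img"][:,:,::-1]; cv2.imwrite(f"pics/c_{n}.png",i); print(n,d["origin"],d["rotation"])
    if n!="wrist":
        a={"side":(150,165),"scene":(145,200)}[n]
        cv2.imwrite(f"pics/c_{n}.png",cv2.resize(i[a[0]-30:a[0]+120,a[1]:a[1]+150],None,fx=4,fy=4,interpolation=cv2.INTER_CUBIC))
E
```

```text
{'t': 1.5, 'joint_positions': array([ 1.76367688e-01, -8.31807150e-02, -1.84076165e-01,  1.47157162e+00,
        9.95009734e-05,  1.78038834e-01]), 'joint_vel': array([ 0.03581983, -0.00617264, -0.1203479 , -0.13722939,  0.0064746 ,
        0.01404451]), 'effort': array([ -1.82157833, -45.69461703,  50.67023635,   0.11133578,
        -0.13111554,  -0.21475317]), 'position': array([492.66159829, 219.47460907, 180.05544374]), 'ee_rot': array([-3.14139469e+00, -1.66195814e-03,  3.13992126e+00]), 'ft_force': array([-0.27063552, -0.02405714,  0.33740696]), 'ft_torque': array([-0.01425201,  0.0060917 ,  0.06185486]), 'finger_gap': 0.010318114251271146}
side [ 446.85599952 1134.02009547  795.81782401] [-2.14340106  0.00381974 -3.09866576]
wrist [416.86718861 220.54098934 322.18593618] [ 2.83970061e+00 -1.44163506e-04  1.56906384e+00]
scene [ 955.8648212  -796.31890456  814.96293729] [-2.24737457  0.00231732  0.52217154]
```

View pics/c_wrist.png

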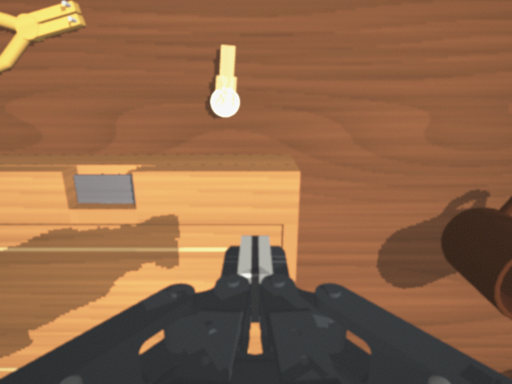

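View pics/c_scene.png

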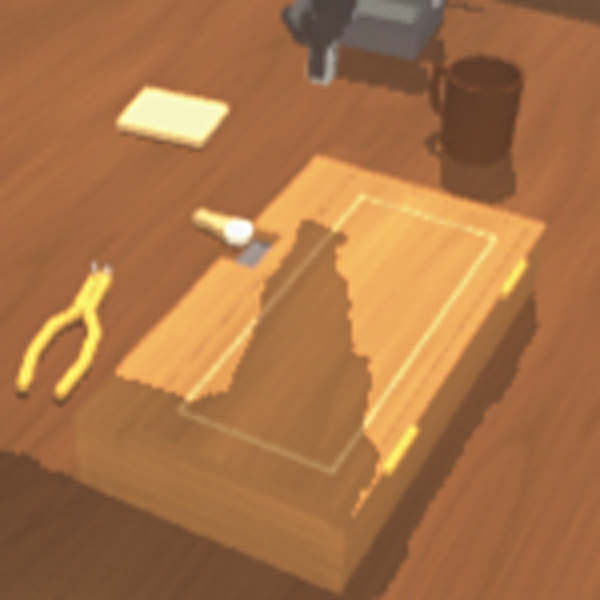

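View pics/c_side.png

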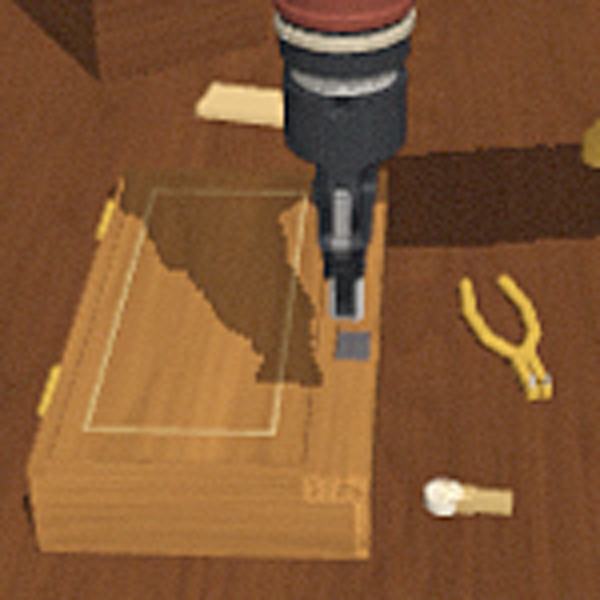

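```bash
python3 - <<'E'
import cv2
s=cv2.imread("pics/c_wrist.png")[140:280,50:320]; cv2.imwrite("pics/d_w.png",cv2.resize(s,None,fx=2.9,fy=2.9,interpolation=cv2.INTER_CUBIC))
from workcell import eyes
from h import *
d=eyes.snapshot("wrist")
for k,u,v,z in [("corner",300,171,75),("edge",200,169,75),("notchL top",66,169,75),("notchR top",140,169,75),("pl",73,175,63),("pr",133,175,63),("plback",104,207,63),("strip back",200,224,75)]:
    print(k,onz(d,u,v,z).round(1))
E
```

```text
corner [478.6 257.6  75. ]
edge [476.9 177.7  75. ]
notchL top [476.9  70.8  75. ]
notchR top [476.9 129.9  75. ]
pl [484.9  68.6  63. ]
pr [484.9 119.   63. ]
plback [513.6  90.6  63. ]
strip back [524.4 175.3  75. ]
```

View pics/d_w.png

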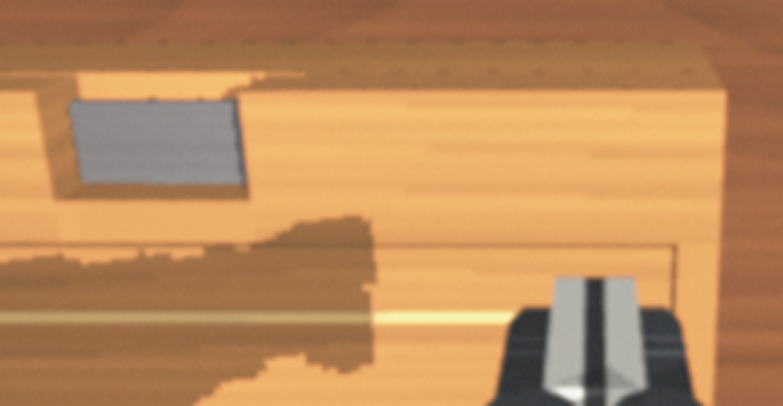

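>>> {"fn": "play_rows", "kwargs": {
  "commands": [
    {"slide":[-0.1,0,3],"delta_rot":[0,0,0],"grip":1},
    {"slide":[-0.1,0,6],"delta_rot":[0,0,0],"grip":1},
    {"slide":[-0.1,0,9],"delta_rot":[0,0,0],"grip":1},
    {"slide":[-0.1,0,9.8],"delta_rot":[0,0,0],"grip":1},
    {"slide":[-0.1,0,9.8],"delta_rot":[0,0,0],"grip":1}
  ]
}}

```text
t: 2.33
position: [494.1, 220.9, 84.1]
ee_rot: [3.141, 0.001, -3.141]
ft_force: [0.9, -0.1, 0.5]
finger_gap: 0.1
```

>>> {"fn": "play_rows", "kwargs": {
  "commands": [
    {"slide":[0,0,0.2],"delta_rot":[0,0,0],"grip":1},
    {"slide":[0,0,0.4],"delta_rot":[0,0,0],"grip":1},
    {"slide":[0,0,0.5],"delta_rot":[0,0,0],"grip":1},
    {"slide":[0,0,0.5],"delta_rot":[0,0,0],"grip":1}
  ]
}}

```text
t: 2.82
position: [494.0, 220.4, 78.4]
ee_rot: [3.142, 0.0, -3.141]
ft_force: [-0.1, -0.1, 0.4]
finger_gap: -0.1
```

>>> {"fn": "play_rows", "kwargs": {
  "commands": [
    {"slide":[0,0,0.1],"delta_rot":[0,0,0],"grip":1},
    {"slide":[0,0,0.2],"delta_rot":[0,0,0],"grip":1},
    {"slide":[0,0,0.2],"delta_rot":[0,0,0],"grip":1}
  ]
}}

```text
t: 3.2
position: [493.9, 220.4, 76.2]
ee_rot: [3.142, -0.0, -3.141]
ft_force: [-0.4, 0.2, 0.1]
finger_gap: 0.3
```

>>> {"fn": "play_rows", "kwargs": {
  "commands": [
    {"slide":[0,0,0.1],"delta_rot":[0,0,0],"grip":1},
    {"slide":[0,0,0.1],"delta_rot":[0,0,0],"grip":1}
  ]
}}

```text
t: 3.45
position: [493.9, 220.4, 75.2]
ee_rot: [3.142, -0.0, -3.141]
ft_force: [0.8, -0.4, 0.2]
finger_gap: 0.1
```

>>> {"fn": "play_rows", "kwargs": {
  "commands": [
    {"slide":[0,0,0.05],"delta_rot":[0,0,0],"grip":1},
    {"slide":[0,0,0.05],"delta_rot":[0,0,0],"grip":1}
  ]
}}

```text
t: 3.7
position: [494.0, 220.4, 75.1]
ee_rot: [3.142, 0.0, -3.141]
ft_force: [-0.9, 0.0, 3.4]
finger_gap: 0.0
```

>>> {"fn": "play_rows", "kwargs": {
  "commands": [
    {"slide":[0,0,0.05],"delta_rot":[0,0,0],"grip":1},
    {"slide":[0,0,0.05],"delta_rot":[0,0,0],"grip":1}
  ]
}}

```text
t: 3.95
position: [494.0, 220.4, 75.1]
ee_rot: [3.142, 0.0, -3.141]
ft_force: [-3.4, -0.8, 8.2]
finger_gap: -0.1
```

>>> {"fn": "play_rows", "kwargs": {
  "commands": [
    {"slide":[0,-0.6,-0.03],"delta_rot":[0,0,0],"grip":1},
    {"slide":[0,-1.2,-0.03],"delta_rot":[0,0,0],"grip":1},
    {"slide":[0,-1.8,-0.03],"delta_rot":[0,0,0],"grip":1},
    {"slide":[0,-2.4,-0.03],"delta_rot":[0,0,0],"grip":1},
    {"slide":[0,-3.0,-0.03],"delta_rot":[0,0,0],"grip":1}
  ]
}}

```text
t: 4.58
position: [494.4, 190.3, 75.1]
ee_rot: [3.141, 0.001, -3.141]
ft_force: [0.4, 3.4, 5.8]
finger_gap: -0.0
```

>>> {"fn": "play_rows", "kwargs": {
  "commands": [
    {"slide":[0,-0.6,0],"delta_rot":[0,0,0],"grip":1},
    {"slide":[0,-1.2,0],"delta_rot":[0,0,0],"grip":1},
    {"slide":[0,-1.8,0],"delta_rot":[0,0,0],"grip":1},
    {"slide":[0,-2,0],"delta_rot":[0,0,0],"grip":1},
    {"slide":[0,-2,0],"delta_rot":[0,0,0],"grip":1}
  ]
}}

```text
t: 5.2
position: [494.4, 170.1, 75.1]
ee_rot: [3.141, 0.001, 3.141]
ft_force: [-0.2, 2.6, 5.3]
finger_gap: 0.5
```

>>> {"fn": "play_rows", "kwargs": {
  "commands": [
    {"slide":[0,-0.8,0],"delta_rot":[0,0,0],"grip":1},
    {"slide":[0,-1.6,0],"delta_rot":[0,0,0],"grip":1},
    {"slide":[0,-2.4,0],"delta_rot":[0,0,0],"grip":1},
    {"slide":[0,-3.2,0],"delta_rot":[0,0,0],"grip":1},
    {"slide":[0,-4,0],"delta_rot":[0,0,0],"grip":1}
  ]
}}

```text
t: 5.82
position: [494.3, 130.3, 75.0]
ee_rot: [3.141, 0.001, -3.141]
ft_force: [0.3, 4.7, 5.1]
finger_gap: 0.0
```

>>> {"fn": "play_rows", "kwargs": {
  "commands": [
    {"slide":[0,-0.8,0],"delta_rot":[0,0,0],"grip":1},
    {"slide":[0,-1.6,0],"delta_rot":[0,0,0],"grip":1},
    {"slide":[0,-2.4,0],"delta_rot":[0,0,0],"grip":1},
    {"slide":[0,-3,0],"delta_rot":[0,0,0],"grip":1}
  ]
}}

```text
t: 6.32
position: [493.6, 99.6, 74.1]
ee_rot: [-3.141, -0.001, 3.141]
ft_force: [-0.5, 0.2, 0.6]
finger_gap: -0.0
```

>>> {"fn": "play_rows", "kwargs": {
  "commands": [
    {"slide":[0,-0.5,0],"delta_rot":[0,0,0],"grip":1},
    {"slide":[0,-0.5,0],"delta_rot":[0,0,0],"grip":1}
  ]
}}

```text
t: 6.58
position: [493.9, 95.1, 74.5]
ee_rot: [-3.142, -0.0, 3.141]
ft_force: [-0.1, 0.4, -0.4]
finger_gap: -0.2
```

```bash
python3 - <<'E'
from workcell import readout, eyes
import cv2
print(readout.state()['position'],readout.state()['ft_force'])
for n in ["side","wrist"]:
    d=eyes.snapshot(n); i=d["img"][:,:,::-1]; 
    i=i[130:270,160:320] if n=="side" else i[130:330,120:400]
    cv2.imwrite(f"pics/e_{n}.png",cv2.resize(i,None,fx=2.8,fy=2.8,interpolation=cv2.INTER_CUBIC))
E
```

```text
[493.90910912  95.05605399  74.46623519] [-0.09484714  0.3572784  -0.37274119]
```

View pics/e_wrist.png

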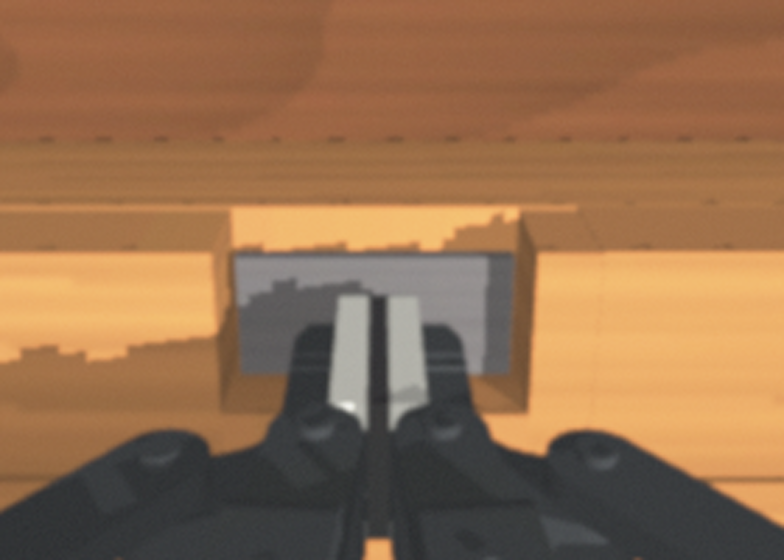

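View pics/e_side.png

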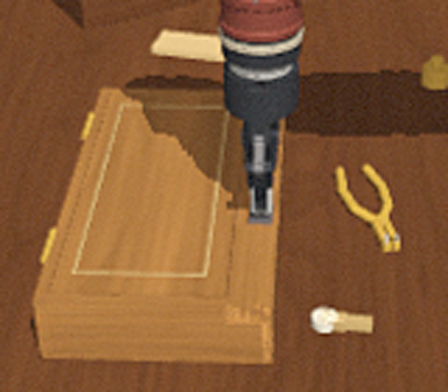

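>>> {"fn": "play_rows", "kwargs": {
  "commands": [
    {"slide":[0.4,0,0],"delta_rot":[0,0,0],"grip":1},
    {"slide":[0.4,0,0.4],"delta_rot":[0,0,0],"grip":1},
    {"slide":[0.4,0,0.8],"delta_rot":[0,0,0],"grip":1},
    {"slide":[0.4,0,1.0],"delta_rot":[0,0,0],"grip":1},
    {"slide":[0.4,0,1.0],"delta_rot":[0,0,0],"grip":1}
  ]
}}

```text
t: 7.3
position: [489.8, 95.4, 64.4]
ee_rot: [3.141, -0.0, -3.141]
ft_force: [0.5, 0.0, -0.2]
finger_gap: -0.1
```

>>> {"fn": "play_rows", "kwargs": {
  "commands": [
    {"slide":[0,0,0.3],"delta_rot":[0,0,0],"grip":1},
    {"slide":[0,0,0.55],"delta_rot":[0,0,0],"grip":1},
    {"slide":[0,0,0.7],"delta_rot":[0,0,0],"grip":1}
  ]
}}

```text
t: 7.68
position: [490.3, 95.4, 57.7]
ee_rot: [3.142, 0.001, -3.141]
ft_force: [0.1, 0.1, 4.3]
finger_gap: 0.2
```

>>> {"fn": "play_rows", "kwargs": {
  "commands": [
    {"slide":[0.3,0,-1.0],"delta_rot":[0,0,0],"grip":1},
    {"slide":[2,0,-3],"delta_rot":[0,0,0],"grip":1},
    {"slide":[5,0,-6],"delta_rot":[0,0,0],"grip":1},
    {"slide":[6,0,-10],"delta_rot":[0,0,0],"grip":1},
    {"slide":[7,0,-13],"delta_rot":[0,0,0],"grip":1}
  ]
}}

```text
t: 8.3
position: [419.4, 95.4, 189.8]
ee_rot: [-3.142, 0.001, -3.141]
ft_force: [0.5, -0.3, 0.6]
finger_gap: 0.1
```

>>> {"fn": "play_rows", "kwargs": {
  "commands": [
    {"slide":[0,0,-2],"delta_rot":[0,0,0],"grip":1},
    {"slide":[0,0,-2],"delta_rot":[0,0,0],"grip":1},
    {"slide":[0,0,-2],"delta_rot":[0,0,0],"grip":1},
    {"slide":[0,0,-2],"delta_rot":[0,0,0],"grip":1},
    {"slide":[0,0,-2],"delta_rot":[0,0,0],"grip":1}
  ]
}}

```text
t: 8.93
position: [419.6, 95.4, 206.8]
ee_rot: [3.141, -0.001, -3.141]
ft_force: [0.3, -0.1, -0.7]
finger_gap: 0.4
```

>>> {"fn": "play_rows", "kwargs": {
  "commands": [
    {"slide":[0,0,0],"delta_rot":[0,0,0],"grip":1},
    {"slide":[0,0,0],"delta_rot":[0,0,0],"grip":1},
    {"slide":[0,0,0],"delta_rot":[0,0,0],"grip":1},
    {"slide":[0,0,0],"delta_rot":[0,0,0],"grip":1},
    {"slide":[0,0,0],"delta_rot":[0,0,0],"grip":1}
  ]
}}

```text
t: 9.55
position: [420.0, 95.4, 207.6]
ee_rot: [3.141, 0.0, -3.141]
ft_force: [0.2, 0.2, -0.2]
finger_gap: -0.0
```

```bash
python3 - <<'E'
from workcell import readout, eyes
import cv2
for n in ["side","scene"]:
    d=eyes.snapshot(n); i=d["img"][:,:,::-1]; 
    i=i[100:300,130:350] if n=="side" else i[110:290,160:360]
    cv2.imwrite(f"pics/f_{n}.png",cv2.resize(i,None,fx=2.8,fy=2.8,interpolation=cv2.INTER_CUBIC))
E
```

```text
(no output)
```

View pics/f_scene.png

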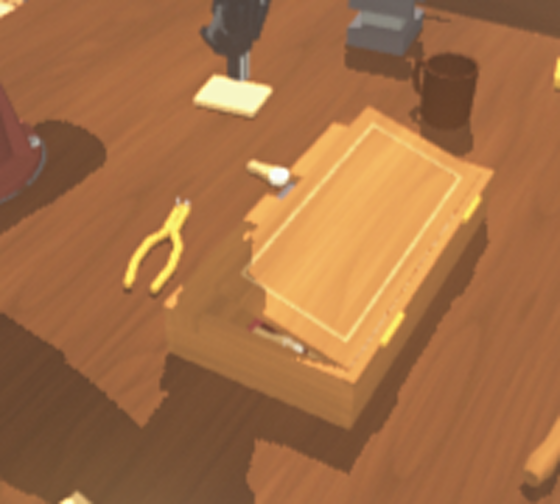

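View pics/f_side.png

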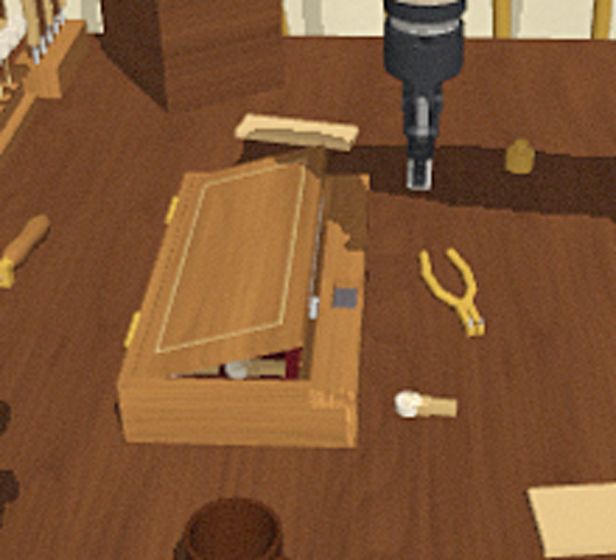

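>>> {"fn": "play_rows", "kwargs": {
  "commands": [
    {"slide":[0,0,0],"delta_rot":[0,0,0],"grip":1},
    {"slide":[0,0,0],"delta_rot":[0,0,0],"grip":1},
    {"slide":[0,0,0],"delta_rot":[0,0,0],"grip":1},
    {"slide":[0,0,0],"delta_rot":[0,0,0],"grip":1},
    {"slide":[0,0,0],"delta_rot":[0,0,0],"grip":1}
  ]
}}

```text
t: 10.28
position: [420.0, 95.4, 207.6]
ee_rot: [3.142, 0.0, -3.141]
ft_force: [-0.7, -0.8, -0.5]
finger_gap: 0.1
```

```bash
python3 - <<'E'
from workcell import readout, eyes, order
import cv2, numpy as np
a=cv2.imread("pics/f_side.png"); i=eyes.snapshot("side")["img"][:,:,::-1][100:300,130:350]
b=cv2.resize(i,None,fx=2.8,fy=2.8,interpolation=cv2.INTER_CUBIC)
print("max change since last picture",np.abs(a.astype(int)-b).max(), "changed px",(np.abs(a.astype(int)-b).max(2)>30).sum())
print(readout.state()['t'],readout.state()['ft_force'],readout.state()['position'])
print(order.job_done())
E
```

```text
max change since last picture 48 changed px 20
10.325 [ 0.60853056  0.96953961 -0.62695875] [419.98439981  95.36725453 207.61182259]
the job is handed in; nothing more can be done
None
```

The lid sprang ajar and stayed up. I handed the job in at about 10.3 s, and the hand-in reports no verdict.

**What I did:** I put the shut fingertips on the front edge near its +y end, about 36 mm in, at about 8 N. I slid them along the edge at about 5 N until the force dropped away over the notch, about 49 mm to +y of the edge's middle. I then pressed the catch plate about 5 mm down at about 4 N and lifted the hand clear toward the robot.

**Last checks:**
- **Lid:** the pictures show it standing ajar. I did not measure its angle. Between the last two side pictures, about 0.7 s apart, only a few noise-level pixels changed.
- **Case:** by eye, its front corner is within about a pixel of where it was at the start.
- **Catch plate:** it shows in the notch, but I did not measure whether it had sprung back fully.
- **Bystanders:** they look unmoved in both views. I did not measure them individually.
- **Hand:** it is clear of everything, and the force readings are within noise.

None of the checks failed. The only disagreement was between camera estimates of the case's position, which differed by about 5–9 mm. I used the wrist view, and the touch at 75.1 mm height and the force drop at the notch agreed with it.

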